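# Pop the staple cassette and catch it

## Task

Change-over of the electric stapler: push its release button down with one finger so that the spring shoots the staple cassette out of its bay, and have the other finger waiting in front to stop the cassette on the loading tongue before it slides away. The cassette is only to be stopped, not lifted; leave the things around the stapler where they are. Finish while still holding it like this: one finger keeping the release pressed, the other holding back the popped-out cassette.

Things in the scene. Friction and masses are not known exactly. Their poses are not given: they have to be found in the camera images.
- stapler: Grey desktop electric stapler, fixed, 224 x 76 mm. Origin on the desk straight below the middle of its release button; +x is level, the way the cassette is ejected; z up. Along x: motor housing -132 to -38 mm (82 mm high), flat deck with the button -38 to +18 (46 mm high), open cassette bay, loading tongue to +92.
- tongue_end (a point): Middle of the free end of the loading tongue, on its steel floor (stapler x 92 mm, 26 mm above the desk). Bay and tongue share this level floor, between two side rails whose tops are 35 mm above the desk (40 mm apart, 72 mm over all) and overhang the cassette's foot: it can only slide along x.
- release_top (a point): Middle of the top face of the release button, a black rounded cap 16 mm (stapler x) by 24 mm (y), standing 8 mm above the deck (54 mm above the desk when up). It moves with the button.
- release (a joint): How far the release is pressed down, m: 0 up, 0.007 fully down (cap then 1 mm above the deck). Springs back up: about 2 N at first, 5 N fully down, about 1 N more while the catch is loaded. The catch lets the cassette go at about 0.004 and it is thrown out at once.
- cassette: Staple cassette, loose black block 30 mm long (x), 34 wide, 44 high, on a foot 46 wide under the rails. Origin at the centre of its underside, axes as the stapler's. Latched, the origin is at stapler x 35 mm and its top 70 mm above the desk. 0.06 to 0.13 kg. Spring rods push it to +x: 4.5 N latched, 2.4 N when 35 mm out; if nothing stops it, it shoots off the tongue within a fraction of a second.
- cassette_front (a point): Middle of the cassette's flat upright front face (34 mm wide), 24 mm above its underside; latched it lies at stapler x 50 mm. This face is what the waiting finger stops.
- ink_pot: Bystander: round ink pot, 45 mm across, 36 mm high, upright, origin at the centre of its underside.
- glue_stick: Bystander: glue stick standing upright, 27 mm across, 88 mm high, origin at the centre of its underside.
- staple_box: Bystander: cardboard box of staples, 58 x 38 x 30 mm, origin at the centre of its underside.
Things that resemble listed ones, but are neither listed nor needed, are in the scene too. Of the things shaped like the stapler, the grey one is meant.

How it is judged:
On the way, in this order (a step that is already met when the one before it is completed fails the run):
1. the release button is pressed (value of joint release above 0.002 m).
2. the cassette has popped out and a finger stops it on the tongue while the release is still held down (value of joint release above 0.002 m and x of cassette in the frame of stapler between 0.043 and 0.077 m and contact force between the fingers and cassette above 0.4 N), for 0.2 s.
At the end, for the whole second after the job is handed in: The release is held down (more than 2 mm), and the cassette stands still on the tongue, 8 to 42 mm out of its latched place (origin at stapler x 43 to 77 mm), not lifted more than 5 mm off the bay floor, pressed by its spring against a finger with more than 0.4 N (all of step 2 and z of cassette in the frame of stapler below 0.031 m and linear speed of cassette below 0.03 m/s); the arm keeps its last pose, push and grip.
It fails at once if the cassette slides away off the tongue (more than 45 mm out) (x of cassette in the frame of stapler above 0.08 m).
It fails at once if the cassette is lifted or tipped (z of cassette in the frame of stapler above 0.034 m or angle between cassette's own z axis and vertical above 0.3 rad).
It fails at once if a bystander is moved by more than 15 mm (distance of any of ink_pot, glue_stick, staple_box from where it was at the start of the episode above 0.015 m).
It also fails if it takes over 29 s, if anything falls off the work surface, if the arm or the gripper's body presses on something with over 40 N, if the wrist force passes 120 N, or if a joint passes its speed limit or range.

## Robot

A 6-joint arm with a two-finger parallel gripper is mounted at the origin on the work surface. World frame = base frame: x ahead of the robot, y to its left, z up, the work surface at z = 0. Lengths are in m, angles in rad, forces in N, time in s.
With the tool pointing down it reaches from about 0.4 to 0.825 m from the base axis. Payload 7 kg.
Tool frame: the origin (TCP) lies at the very end of the fingers, on their centre line; the grasp point (between the pads) lies 19 mm behind it; z points along the fingers, y is the line along which they close (so a half turn about z gives the same grasp; the last joint's range is limited). The gripper opens to 88 mm and grips with 3 to 60 N. Pads are 19 mm wide; open, the fingers measure 130 mm over their backs; the gripper's body (78 mm by 193 mm) begins 47 mm behind the grasp point.
Start: joints at [-0.987, 0.359, 0.012, 0, -1.224, -0.288], TCP at [0.197, -0.646, 0.227] pointing down, gripper open.
Joint ranges: [-3.07, 3.07], [-1.43, 2.12], [-1.02, 1.25], [-3.03, 1.67], [-3.05, -0], [-3.03, 3.03]. Speed limits (rad/s): [2.39, 2.39, 3.01, 3.14, 3.14, 3.14].

## Interface

Orientations are given as [roll, pitch, yaw] about the fixed x, y, z axes, in that order (R = Rz(yaw) Ry(pitch) Rx(roll)).
In Python, from station import arm gives the robot as it stands. The module is installed in compiled form; this text tells all that it offers.
- The arm moves only by the shell command python3 -m crank 'ROWS' [FORCE]. ROWS is JSON, a list of rows, each an object of numbers: "dx", "dy", "dz": the shift along the world's x, y, z in m; "twist": the turn about the world's z in degrees; "grip": the opening, from -1 (shut) to 1 (fully open). A call has exactly 5 rows; each row is the pose to reach, as a shift and turn from the pose commanded when the call began; what a row does not reach only later rows make up. A row lasts 1/12 s, in which the tool goes at most 41.7 mm and 7.16 degrees, less where a joint would pass 70% of its speed; a pose out of reach is approached as far as the arm can. A call with a gripper value outside its range is refused whole. The fingers move at their own pace and stop on an object; FORCE is the grip in N (left out, the last holds). Time passes only in rows, so rows that repeat a pose let the fingers close, or fill a call up. It gives the time, the measured TCP pose, the force, the opening and the grip force at its end, in the units of the state.
- arm.get_state(): the state, without advancing time (a new reading comes with each control period).
- arm.grab_frame(name): name is "scene" or "top" or "wrist"; returns the picture (384x512x3 uint8, red, green, blue); there is no depth.
- arm.get_calibration(name): a dict with "fx", "fy", "cx", "cy" (pixels), "k1" (the pictures are not rectified: a ray, as slopes to the right and down, at radius r is drawn at 1 + k1 r^2 times it, then the intrinsics apply), "cam_to_world" (4x4, takes a point from camera to world coordinates); the wrist camera has in their place "tool_from_camera" (4x4, takes a point from camera to tool coordinates, whose origin is the TCP and whose axes are the flange's). Camera axes: x right, y down, z forward; pixel columns grow to the right and rows downward; lengths in m; the calibration is good to about 2 mm. A picture is of the moment at which its call begins: read the wrist's pose just before it. get_calibration takes no time and is no camera call.
- arm.job_done(): hands the job in; it is judged then, once.
The state is a dict: "t": time; "q": joint angles; "qd": joint speeds; "joint_efforts": joint torques, N m; "eef_pos": TCP position; "ee_rot": TCP orientation; "force": force on the tool from outside, world axes, zero at the start; "moment": the same for the moment, N m; "width": finger opening in m; "gripper_force": force on a finger pad.
Only numpy, scipy, OpenCV 4.12 (cv2) and the standard library are available. Lean on these libraries where they do the work, as an engineer would, in place of code of your own. Each camera call takes 0.05 s, during which the arm holds its last target. There are 200 camera calls.

## Working session

There is one attempt and no reset: what is moved stays moved. The work goes in short steps, Python scripts to look and compute and a shell command to move; the robot and the scene stay as the last step left them, time stands still between calls to the robot, and variables do not carry over. Pictures are saved under pics/ and viewed, at most 10 in all, crops included, and the job is handed in when it is done.

```bash
mkdir -p pics
python3 - <<'E'
from station import arm
import cv2,json
s=arm.get_state();print({k:s[k] for k in('t','eef_pos','ee_rot','width','force')})
for n in('scene','top','wrist'):
    cv2.imwrite(f'pics/{n}0.png',arm.grab_frame(n)[:,:,::-1]);c=arm.get_calibration(n);print(n,c)
E
```

```text
{'t': 0.0, 'eef_pos': array([ 0.19661185, -0.64522525,  0.22561148]), 'ee_rot': array([ 3.13993737e+00, -1.11478194e-04, -2.84591143e+00]), 'width': 0.0875436944605293, 'force': array([ 0.03677449,  0.05820519, -0.55288876])}
scene {'fx': 458.8580045365083, 'fy': 458.8580045365083, 'cx': 252.87054391407034, 'cy': 196.22453713763335, 'k1': -0.1072928127734284, 'cam_to_world': array([[-6.98171084e-01,  3.81446326e-01, -6.05851333e-01,
         1.17675015e+00],
       [ 7.15930032e-01,  3.73344974e-01, -5.89964169e-01,
         5.67127108e-01],
       [ 1.15188521e-03, -8.45643087e-01, -5.33747546e-01,
         5.59379397e-01],
       [ 0.00000000e+00,  0.00000000e+00,  0.00000000e+00,
         1.00000000e+00]])}
top {'fx': 479.64204095165525, 'fy': 479.64204095165525, 'cx': 252.97966341336186, 'cy': 195.27169765785507, 'k1': 0.01861735942782799, 'cam_to_world': array([[ 0.01583339, -0.99869848,  0.04848343,  0.55543138],
       [-0.99986878, -0.01598076, -0.00265346,  0.03902469],
       [ 0.00342481, -0.04843506, -0.99882046,  0.89621308],
       [ 0.        ,  0.        ,  0.        ,  1.        ]])}
wrist {'fx': 335.4081053629352, 'fy': 335.4081053629352, 'cx': 252.4572407268235, 'cy': 192.3046331588989, 'k1': -0.06870418052303116, 'tool_from_camera': array([[ 3.09215330e-07, -9.58551783e-01, -2.84918374e-01,
         7.64236623e-02],
       [ 9.99999762e-01,  1.96999047e-04, -6.61679238e-04,
         2.52401619e-04],
       [ 6.90382462e-04, -2.84918306e-01,  9.58551554e-01,
        -1.57663242e-01],
       [ 0.00000000e+00,  0.00000000e+00,  0.00000000e+00,
         1.00000000e+00]])}
```

View pics/top0.png

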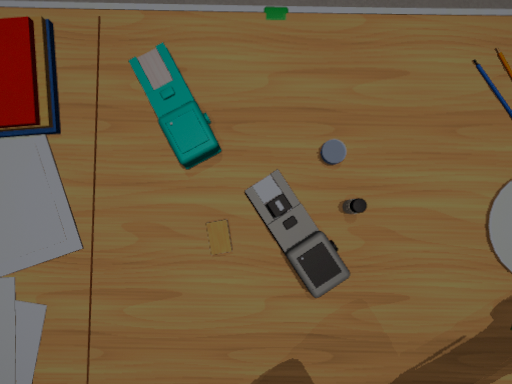

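View pics/scene0.png

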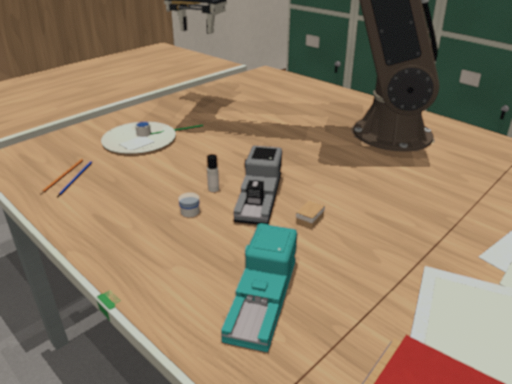

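The top view shows the grey stapler: housing around (318,265), button (290,223), cassette (278,205) and tongue end about (262,183). The ink pot is at (333,152), the glue stick at (355,206) and the staple box at (219,237). The scene view confirms the layout. Next I'll zoom in on the top view.

Run:
```python
import cv2
a=cv2.imread('pics/top0.png')[160:305,235:375]
b=cv2.imread('pics/scene0.png')[140:230,170:335]
cv2.imwrite('pics/topz.png',cv2.resize(a,None,fx=4,fy=4,interpolation=cv2.INTER_CUBIC))
cv2.imwrite('pics/scz.png',cv2.resize(b,None,fx=4.8,fy=4.8,interpolation=cv2.INTER_CUBIC))
```

```text
(no output)
```

View pics/topz.png

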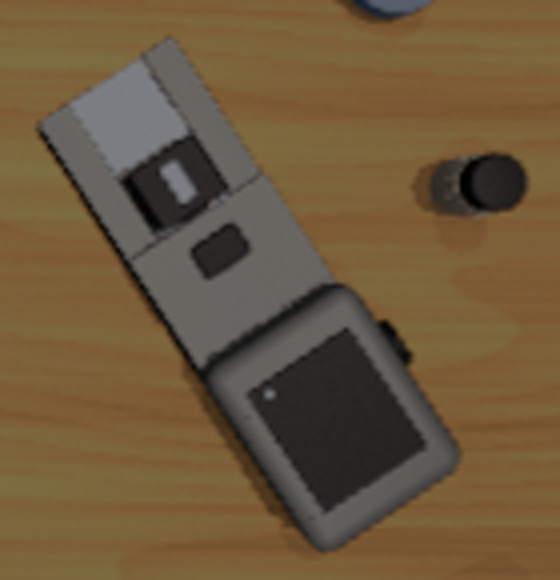

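View pics/scz.png

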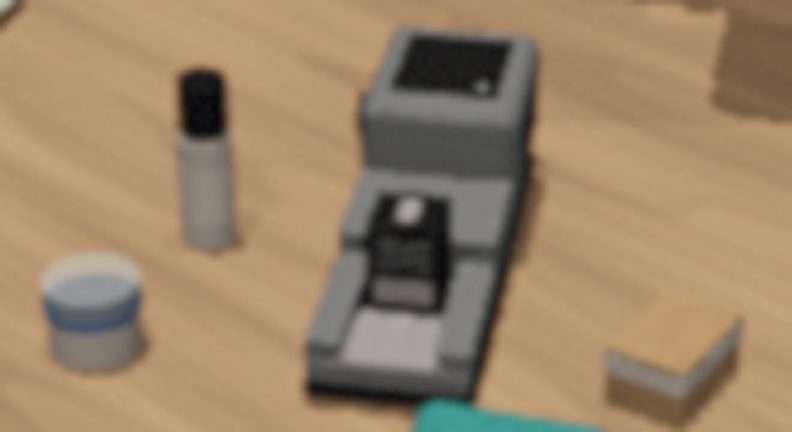

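The zoom gives me, for the grey stapler: rail-tip corners (40,127) and (172,38), deck-edge corners (133,258) and (262,173), button centre (220,250), and cassette-top corners (125,180) and (205,133). The scene zoom shows the same parts: button hidden behind the cassette, cassette top front edge near y≈245, tongue end near y≈365.

```bash
cat > h.py <<'E'
import numpy as np,cv2
from station import arm
def ray(c,uv):
    K=np.array([[c['fx'],0,c['cx']],[0,c['fy'],c['cy']],[0,0,1]])
    p=cv2.undistortPoints(np.array([[uv]],float),K,np.array([c['k1'],0,0,0.]))[0,0]
    return c['cam_to_world'][:3,3],c['cam_to_world'][:3,:3]@np.array([*p,1])
def onz(c,uv,z):
    o,d=ray(c,uv);return (o+d*(z-o[2])/d[2])[:2]
E
python3 - <<'E'
from h import *
c=arm.get_calibration('top'); C=lambda u,v,z:onz(c,((u+.5)/4-.5+235,(v+.5)/4-.5+160),z)
tL,tR=C(40,127,.035),C(172,38,.035); dL,dR=C(133,258,.046),C(262,173,.046)
b=C(220,250,.054); f=(C(125,180,.07)+C(205,133,.07))/2
t=(tL+tR)/2; d=(dL+dR)/2
hb=(C(258,393,.082)+C(348,330,.082)+C(425,442,.082)+C(325,512,.082))/4
print('widths',np.linalg.norm(tL-tR),np.linalg.norm(dL-dR))
for n,p,x in(('tip',t,92),('deck',d,18),('but',b,0),('front',f,50),('panel',hb,-85)):print(n,p,x)
P=np.array([t,d,b,f]);X=np.array([.092,.018,0,.05]);A=np.c_[X,np.ones(4)]
S,_,_,_=np.linalg.lstsq(A,P,rcond=None);print('x vec',S[0],np.linalg.norm(S[0]),'yaw',np.degrees(np.arctan2(S[0][1],S[0][0])),'origin',S[1]);print(P-A@S)
print('hyaw',np.degrees(np.arctan2(*(t-hb)[::-1])))
e=tR-tL;print('edge yaw',np.degrees(np.arctan2(e[0],-e[1])))
# check with scene cam
c=arm.get_calibration('scene');D=lambda u,v,z:onz(c,((u+.5)/4.8-.5+170,(v+.5)/4.8-.5+140),z)
print('scene tip',(D(310,350,.035)+D(474,358,.035))/2,'front top',(D(370,240,.07)+D(447,250,.07))/2)
c=arm.get_calibration('top')
E
```

```text
widths 0.07175366860183101 0.06851518770779898
tip [0.62456781 0.02246736] 92
deck [ 0.56527568 -0.01872646] 18
but [ 0.55020703 -0.02820519] 0
front [ 0.590171   -0.00274691] 50
panel [ 0.47997713 -0.07699112] -85
x vec [0.8050102  0.54849086] 0.9741065898808011 yaw 34.26842302115046 origin [ 0.55035497 -0.02874244]
[[ 0.0001519   0.00074863]
 [ 0.00043052  0.00014314]
 [-0.00014794  0.00053724]
 [-0.00043448 -0.00142902]]
hyaw 34.522616593595814
edge yaw 34.96151159182621
scene tip [0.63031353 0.03044246] front top [0.60342565 0.01395932]
```

View pics/wrist0.png

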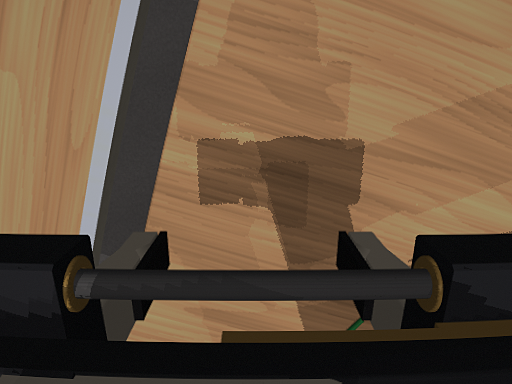

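The wrist view shows both fingers, with thin inner pads at about (150,275) and (355,275). I'll move to a hover with the finger line along stapler x, in four equal calls.

```bash
python3 -m crank '[{"dx":0.019,"dy":0.032,"twist":5.4,"grip":0.41},{"dx":0.038,"dy":0.064,"twist":10.8,"grip":0.41},{"dx":0.057,"dy":0.096,"twist":16.2,"grip":0.41},{"dx":0.077,"dy":0.128,"twist":21.5,"grip":0.41},{"dx":0.096,"dy":0.16,"twist":26.9,"grip":0.41}]' 60
python3 -m crank '[{"dx":0.019,"dy":0.032,"twist":5.4,"grip":0.41},{"dx":0.038,"dy":0.064,"twist":10.8,"grip":0.41},{"dx":0.057,"dy":0.096,"twist":16.2,"grip":0.41},{"dx":0.077,"dy":0.128,"twist":21.5,"grip":0.41},{"dx":0.096,"dy":0.16,"twist":26.9,"grip":0.41}]'
python3 -m crank '[{"dx":0.019,"dy":0.032,"twist":5.4,"grip":0.41},{"dx":0.038,"dy":0.064,"twist":10.8,"grip":0.41},{"dx":0.057,"dy":0.096,"twist":16.2,"grip":0.41},{"dx":0.077,"dy":0.128,"twist":21.5,"grip":0.41},{"dx":0.096,"dy":0.16,"twist":26.9,"grip":0.41}]'
python3 -m crank '[{"dx":0.019,"dy":0.032,"twist":5.4,"grip":0.41},{"dx":0.038,"dy":0.064,"twist":10.8,"grip":0.41},{"dx":0.057,"dy":0.096,"twist":16.2,"grip":0.41},{"dx":0.077,"dy":0.128,"twist":21.5,"grip":0.41},{"dx":0.096,"dy":0.16,"twist":26.9,"grip":0.41}]'
python3 - <<'E'
from h import *
s=arm.get_state();print({k:s[k] for k in('t','q','eef_pos','ee_rot','width')});print(np.degrees(s['ee_rot'][2])-90)
im=arm.grab_frame('wrist')[:,:,::-1];cv2.imwrite('pics/w1.png',im)
E
```

```text
{'t': 0.15, 'q': array([-9.86942716e-01,  3.59247538e-01,  1.12794905e-02, -2.09519404e-04,
       -1.22410456e+00, -2.88110142e-01]), 'eef_pos': array([ 0.196592  , -0.64536113,  0.22583418]), 'ee_rot': array([ 3.14031301e+00, -1.73800896e-04, -2.84592039e+00]), 'width': 0.08738602669074372}
-253.05922729347546invalid input at $[0]: expected keys dx, dy, dz, twist, grip
invalid input at $[0]: expected keys dx, dy, dz, twist, grip
invalid input at $[0]: expected keys dx, dy, dz, twist, grip
invalid input at $[0]: expected keys dx, dy, dz, twist, grip
```

View pics/w1.png

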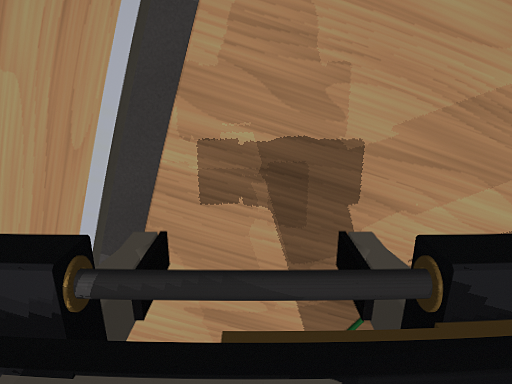

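The moves were refused because all five keys are required, and the picture is unchanged. I'll repeat them with dz included.

```bash
python3 -m crank '[{"dx":0.019,"dy":0.032,"dz":0,"twist":5.4,"grip":0.41},{"dx":0.038,"dy":0.064,"dz":0,"twist":10.8,"grip":0.41},{"dx":0.057,"dy":0.096,"dz":0,"twist":16.2,"grip":0.41},{"dx":0.077,"dy":0.128,"dz":0,"twist":21.5,"grip":0.41},{"dx":0.096,"dy":0.16,"dz":0,"twist":26.9,"grip":0.41}]' 60 &&
python3 -m crank '[{"dx":0.019,"dy":0.032,"dz":0,"twist":5.4,"grip":0.41},{"dx":0.038,"dy":0.064,"dz":0,"twist":10.8,"grip":0.41},{"dx":0.057,"dy":0.096,"dz":0,"twist":16.2,"grip":0.41},{"dx":0.077,"dy":0.128,"dz":0,"twist":21.5,"grip":0.41},{"dx":0.096,"dy":0.16,"dz":0,"twist":26.9,"grip":0.41}]' &&
python3 -m crank '[{"dx":0.019,"dy":0.032,"dz":0,"twist":5.4,"grip":0.41},{"dx":0.038,"dy":0.064,"dz":0,"twist":10.8,"grip":0.41},{"dx":0.057,"dy":0.096,"dz":0,"twist":16.2,"grip":0.41},{"dx":0.077,"dy":0.128,"dz":0,"twist":21.5,"grip":0.41},{"dx":0.096,"dy":0.16,"dz":0,"twist":26.9,"grip":0.41}]' &&
python3 -m crank '[{"dx":0.019,"dy":0.032,"dz":0,"twist":5.4,"grip":0.41},{"dx":0.038,"dy":0.064,"dz":0,"twist":10.8,"grip":0.41},{"dx":0.057,"dy":0.096,"dz":0,"twist":16.2,"grip":0.41},{"dx":0.077,"dy":0.128,"dz":0,"twist":21.5,"grip":0.41},{"dx":0.096,"dy":0.16,"dz":0,"twist":26.9,"grip":0.41}]'
python3 - <<'E'
from h import *
s=arm.get_state();print({k:s[k] for k in('t','q','eef_pos','ee_rot','width')});print(np.degrees(s['ee_rot'][2])-90)
im=arm.grab_frame('wrist')[:,:,::-1];cv2.imwrite('pics/w2.png',im)
E
```

```text
t: 0.62
eef_pos: [0.2932, -0.4841, 0.2263]
ee_rot: [3.141, 0.0, -2.372]
force: [2.0, 0.0, -0.6]
width: 0.0633
gripper_force: 0.0
t: 1.03
eef_pos: [0.3893, -0.324, 0.2267]
ee_rot: [-3.141, 0.0, -1.902]
force: [1.2, -0.7, -0.2]
width: 0.0617
gripper_force: 0.0
t: 1.45
eef_pos: [0.4854, -0.1638, 0.2268]
ee_rot: [-3.141, -0.0, -1.433]
force: [1.3, -0.7, -0.0]
width: 0.062
gripper_force: 0.0
t: 1.87
eef_pos: [0.5814, -0.0038, 0.2267]
ee_rot: [-3.141, -0.0, -0.963]
force: [1.0, -0.8, -0.4]
width: 0.0618
gripper_force: 0.0
{'t': 1.8667, 'q': array([ 3.29642987e-01,  2.05582354e-01, -2.00278307e-01, -5.75547217e-06,
       -1.16469267e+00,  2.78191993e-01]), 'eef_pos': array([ 0.58137434, -0.00380916,  0.22665591]), 'ee_rot': array([-3.14135755e+00, -6.16458815e-05, -9.62963627e-01]), 'width': 0.06184699075311469}
-145.1737516441379
```

View pics/w2.png

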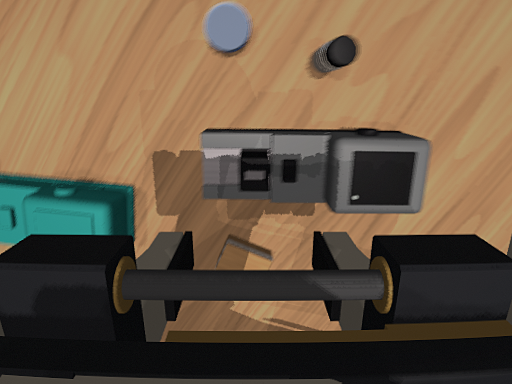

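The wrist view shows the stapler along the image's horizontal: tongue end at x≈203, cassette (255,171) and button (289,171), with the fingers' inner faces at about x≈190 and x≈315. Now I'll cast rays from this view to check against the top estimate.

```bash
cat >> h.py <<'E'
from scipy.spatial.transform import Rotation as Ro
def wcal(s):
    c=dict(arm.get_calibration('wrist'));T=np.eye(4);T[:3,:3]=Ro.from_euler('xyz',s['ee_rot']).as_matrix();T[:3,3]=s['eef_pos']
    c['cam_to_world']=T@c['tool_from_camera'];return c
E
python3 - <<'E'
from h import *
s=arm.get_state();c=wcal(s)
im=cv2.imread('pics/w2.png');g=cv2.cvtColor(im,cv2.COLOR_BGR2GRAY)
m=((g<60)*255).astype('uint8')[125:205,230:310]
cs,_=cv2.findContours(m,cv2.RETR_EXTERNAL,cv2.CHAIN_APPROX_SIMPLE)
for k in cs:
    if cv2.contourArea(k)>40:x,y,w,h=cv2.boundingRect(k);print(x+230,y+125,w,h)
yaw=np.radians(34.4);ax=np.array([np.cos(yaw),np.sin(yaw)]);o=np.array([.5503,-.0287])
def S(u,v,z):
    p=onz(c,(u,v),z)-o;return np.round(1000*np.array([p@ax,p@[-ax[1],ax[0]]]),1)
print('button',S(289,171,.054),'tip',S(203,132,.035),S(203,198,.035),'deckedge',S(272,134,.046),S(272,202,.046),'cassfront',S(241,165,.07))
t=s['eef_pos'][:2]-o;print('tcp',t@ax,t@[-ax[1],ax[0]])
E
cd pics; python3 -c "
import cv2;a=cv2.imread('w2.png')[115:225,190:440];cv2.imwrite('w2z.png',cv2.resize(a,None,fx=3.2,fy=3.2,interpolation=2))"
```

```text
275 159 35 24
237 149 41 43
230 129 80 6
button [9.  2.2] tip [ 97.6 -33.2] [99.3 38.3] deckedge [ 26.9 -33.6] [24.5 38. ] cassfront [56.9 -6.5]
tcp 0.044890737004108006 0.004564241976251463
```

View pics/w2z.png

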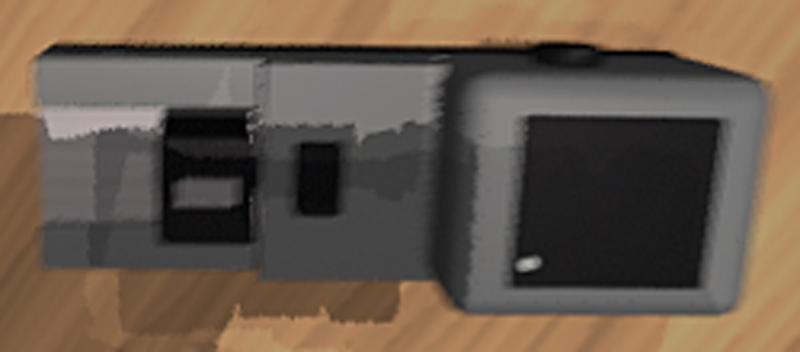

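The arm was still settling when that picture was taken: the TCP has since moved 5 mm, which explains the mismatch. I'll measure again at rest, by blobs. The zoom shows the button at (318,178), the cassette at (163–252,110–242) and the tongue end at x≈40.

Run:
```python
from h import *
s=arm.get_state();c=wcal(s)
im=arm.grab_frame('wrist')[:,:,::-1];cv2.imwrite('pics/w3.png',im);g=cv2.cvtColor(im,cv2.COLOR_BGR2GRAY)
s2=arm.get_state();print(s['t'],s['eef_pos'],s2['eef_pos'],np.degrees(s['ee_rot']))
yaw=np.radians(34.4);ax=np.array([np.cos(yaw),np.sin(yaw)]);n=np.array([-ax[1],ax[0]]);o=np.array([.5503,-.0287])
F=lambda p:np.round(1000*np.array([(p-o)@ax,(p-o)@n]),1)
print('tcp',F(s['eef_pos'][:2]))
for th in(25,35,45):
    m=((g<th)*255).astype('uint8');m[:125]=0;m[225:]=0;k,l,st,ce=cv2.connectedComponentsWithStats(m)
    for i in range(1,k):
        if st[i,4]>60:
            x,y,w,h,a=st[i];zz=.054 if a<500 else .07
            print(th,st[i],'ctr',F(onz(c,(x+w/2-.5,y+h/2-.5),zz)),'lo',F(onz(c,(x-.5,y+h/2),zz)),'hi',F(onz(c,(x+w-.5,y+h/2),zz)))
R=Ro.from_euler('xyz',s['ee_rot']).as_matrix()
K=np.array([[c['fx'],0,c['cx']],[0,c['fy'],c['cy']],[0,0,1]])
M=np.linalg.inv(c['tool_from_camera'])
for y in(-.031,.031):
  for x in (-.0095,.0095):
    p=M@[x,y,0,1];print('pad tip',y,x,cv2.projectPoints(p[None,:3],np.zeros(3),np.zeros(3),K,np.array([c['k1'],0,0,0.]))[0].ravel())
```

```text
1.9167 [5.84761307e-01 4.27802831e-04 2.26131190e-01] [ 0.58292235 -0.00181302  0.22576249] [-1.79909453e+02 -3.03023945e-02 -5.46386194e+01]
tcp [44.9  4.6]
25 [213 126 197   9 427] ctr [-10.6 -39.1] lo [ 85.5 -37. ] hi [-108.8  -41.1]
25 [247 149  32  40 846] ctr [36.3 -3.4] lo [51.6 -2.6] hi [21.  -3.2]
25 [357 151  10  52  85] ctr [-65.4   6.6] lo [-60.2   7.2] hi [-70.6   7. ]
25 [289 158  16  23 350] ctr [1.5 0. ] lo [9.6 0.7] hi [-6.6  0.4]
25 [360 174  61  31 131] ctr [-96.8  19.3] lo [-64.8  20.4] hi [-129.4   19.2]
35 [212 126 198  10 519] ctr [ -7.4 -40.3] lo [ 84.5 -38.2] hi [-101.3  -42.2]
35 [247 148  32  51 948] ctr [36.2  1. ] lo [51.5  1.8] hi [20.8  1.2]
35 [331 148   9  60 226] ctr [-38.2   8.1] lo [-33.6   8.7] hi [-42.9   8.6]
35 [ 357  151   68   54 3004] ctr [-88.8   3.2] lo [-55.2   4.3] hi [-123.1    3. ]
35 [289 158  17  23 358] ctr [1. 0.] lo [9.6 0.7] hi [-7.6  0.4]
35 [125 192   8  33 118] ctr [175.4  44.7] lo [179.7  45.3] hi [171.2  45.2]
45 [ 210  126  221   84 1275] ctr [-18.8  -5.4] lo [87. -3.] hi [-127.6   -7.2]
45 [ 247  146   32   53 1133] ctr [36.2  0. ] lo [51.5  0.8] hi [20.8  0.3]
45 [ 357  151   68   54 3249] ctr [-88.8   3.2] lo [-55.2   4.3] hi [-123.1    3. ]
45 [289 157  17  24 372] ctr [ 1.1 -0.5] lo [9.6 0.2] hi [-7.6 -0.1]
45 [   0  171  133   54 1284] ctr [232.5  29.1] lo [304.8  31. ] hi [164.2  28.4]
pad tip -0.031 -0.0095 [194.98000156 264.81821702]
pad tip -0.031 0.0095 [193.02598595 231.54263423]
pad tip 0.031 -0.0095 [312.62074699 264.77276287]
pad tip 0.031 0.0095 [314.66499371 231.50838155]
```

The measurements now agree: stapler origin ≈ (0.551, −0.028), yaw 34.4°. The TCP target is stapler x 37 mm, i.e. (0.582, −0.007). I'll descend above it first.

```bash
python3 -m crank '[{"dx":0,"dy":-0.001,"dz":-0.03,"twist":0,"grip":0.41},{"dx":0,"dy":-0.001,"dz":-0.06,"twist":0,"grip":0.41},{"dx":0,"dy":-0.001,"dz":-0.09,"twist":0,"grip":0.41},{"dx":0,"dy":-0.001,"dz":-0.11,"twist":0,"grip":0.41},{"dx":0,"dy":-0.001,"dz":-0.12,"twist":0,"grip":0.41}]' 60
python3 -m crank '[{"dx":0,"dy":0,"dz":0,"twist":0,"grip":0.41},{"dx":0,"dy":0,"dz":0,"twist":0,"grip":0.41},{"dx":0,"dy":0,"dz":0,"twist":0,"grip":0.41},{"dx":0,"dy":0,"dz":0,"twist":0,"grip":0.41},{"dx":0,"dy":0,"dz":0,"twist":0,"grip":0.41}]'
cat > m.py <<'E'
from h import *
import sys
s=arm.get_state();c=wcal(s)
im=arm.grab_frame('wrist')[:,:,::-1];cv2.imwrite(sys.argv[1],im)
yaw=np.radians(34.4);ax=np.array([np.cos(yaw),np.sin(yaw)]);n=np.array([-ax[1],ax[0]]);o=np.array([.5512,-.0281])
F=lambda p:np.round(1000*np.array([(p-o)@ax,(p-o)@n]),1)
print('tcp',F(s['eef_pos'][:2]),s['eef_pos'],'ydir',np.degrees(s['ee_rot'][2])+90,'w',s['width'],s['force'])
g=cv2.cvtColor(im,cv2.COLOR_BGR2GRAY);m=((g<40)*255).astype('uint8');k,l,st,ce=cv2.connectedComponentsWithStats(m)
for i in range(1,k):
    if 200<st[i,4]<9000:
        x,y,w,h,a=st[i];print(st[i],*[F(onz(c,(x+w/2-.5,y+h/2-.5),z)) for z in(.054,.07)])
E
python3 m.py pics/w4.png
```

```text
t: 2.38
eef_pos: [0.5787, -0.0073, 0.1035]
ee_rot: [3.137, 0.002, -0.969]
force: [-0.4, -0.4, -0.0]
width: 0.0617
gripper_force: 0.0
t: 2.8
eef_pos: [0.5815, -0.0065, 0.108]
ee_rot: [-3.139, -0.001, -0.968]
force: [0.5, -0.2, -0.2]
width: 0.0621
gripper_force: 0.0
tcp [37.2  0.7] [ 0.58151154 -0.00651323  0.10799254] ydir 34.54803247486379 w 0.062109178081699065 [ 0.5177689  -0.16427886 -0.22983283]
[ 366    0   64   56 2041] [ -47.3 -115.4] [ -40.9 -112.5]
[ 182  146  286   17 1472] [ -7.9 -39.3] [ -4.5 -42.1]
[ 233  177   49   74 2811] [35.   1.2] [35.2 -4.7]
[296 194  26  35 817] [ 0.4 -0.7] [ 3.3 -6.4]
[184 294 160  27 540] [29.7 74.7] [30.3 63.3]
```

View pics/w4.png

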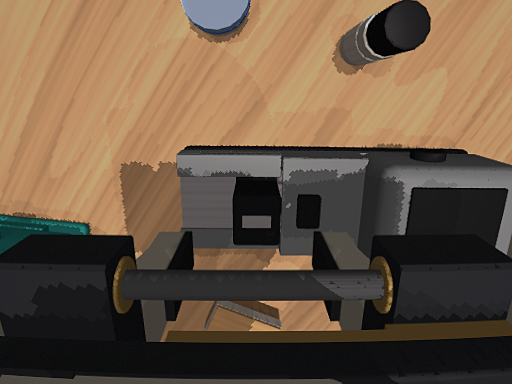

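At rest the TCP is at stapler (37.2, 0.7) mm. The image shows the button at (309,211), the cassette at (257,212), the front finger over the tongue and the rear finger in line with the button. I'll go down to just above the button.

```bash
python3 -m crank '[{"dx":0,"dy":0,"dz":-0.015,"twist":0,"grip":0.41},{"dx":0,"dy":0,"dz":-0.03,"twist":0,"grip":0.41},{"dx":0,"dy":0,"dz":-0.04,"twist":0,"grip":0.41},{"dx":0,"dy":0,"dz":-0.047,"twist":0,"grip":0.41},{"dx":0,"dy":0,"dz":-0.05,"twist":0,"grip":0.41}]' 60
python3 -m crank '[{"dx":0,"dy":0,"dz":0,"twist":0,"grip":0.41},{"dx":0,"dy":0,"dz":0,"twist":0,"grip":0.41},{"dx":0,"dy":0,"dz":0,"twist":0,"grip":0.41},{"dx":0,"dy":0,"dz":0,"twist":0,"grip":0.41},{"dx":0,"dy":0,"dz":0,"twist":0,"grip":0.41}]'
python3 m.py pics/w5.png
```

```text
t: 3.27
eef_pos: [0.5803, -0.0068, 0.0557]
ee_rot: [3.14, 0.0, -0.968]
force: [0.3, 0.6, 1.0]
width: 0.0616
gripper_force: 0.0
t: 3.68
eef_pos: [0.5811, -0.0066, 0.0571]
ee_rot: [-3.141, -0.0, -0.968]
force: [-0.9, -0.0, 0.4]
width: 0.0618
gripper_force: 0.0
tcp [36.8  0.9] [ 0.58105613 -0.00657116  0.05708927] ydir 34.550642423471956 w 0.06175919276694142 [-0.94861352 -0.03936489  0.40693804]
[ 403    0   95   44 3136] [ -51.5 -109.3] [ -42.7 -106.1]
[ 168  157  344   26 2547] [ -5.2 -40.4] [ -1.  -43.9]
[142 296 200  25 849] [43.6 39.3] [43.  27.8]
```

Now I'll press down 10 mm, to about z 0.047, in steps.

```bash
python3 -m crank '[{"dx":0,"dy":0,"dz":-0.003,"twist":0,"grip":0.41},{"dx":0,"dy":0,"dz":-0.006,"twist":0,"grip":0.41},{"dx":0,"dy":0,"dz":-0.008,"twist":0,"grip":0.41},{"dx":0,"dy":0,"dz":-0.009,"twist":0,"grip":0.41},{"dx":0,"dy":0,"dz":-0.01,"twist":0,"grip":0.41}]' 60
python3 -m crank '[{"dx":0,"dy":0,"dz":0,"twist":0,"grip":0.41},{"dx":0,"dy":0,"dz":0,"twist":0,"grip":0.41},{"dx":0,"dy":0,"dz":0,"twist":0,"grip":0.41},{"dx":0,"dy":0,"dz":0,"twist":0,"grip":0.41},{"dx":0,"dy":0,"dz":0,"twist":0,"grip":0.41}]'
python3 m.py pics/w6.png
python3 -c "
import cv2
from station import arm
a=arm.grab_frame('scene')[:,:,::-1][120:240,180:320]
cv2.imwrite('pics/end.png',cv2.hconcat([cv2.resize(cv2.imread('pics/w6.png'),(400,300)),cv2.resize(a,(350,300))]))"
```

```text
t: 4.15
eef_pos: [0.5821, -0.0062, 0.0474]
ee_rot: [-3.139, -0.001, -0.967]
force: [0.5, 0.9, 8.8]
width: 0.0618
gripper_force: 4.9
t: 4.57
eef_pos: [0.582, -0.0063, 0.0474]
ee_rot: [-3.139, -0.001, -0.967]
force: [0.1, 0.9, 6.4]
width: 0.062
gripper_force: 4.4
tcp [37.8  0.6] [ 0.58200867 -0.00626335  0.04738241] ydir 34.57903148874787 w 0.06200444799410923 [0.05191755 0.89810098 6.42910888]
[ 415    0   97   42 3150] [ -50.9 -108.4] [ -41.5 -105. ]
[ 166  161  346   29 2774] [ -1.4 -40.2] [  2.8 -44. ]
```

View pics/end.png

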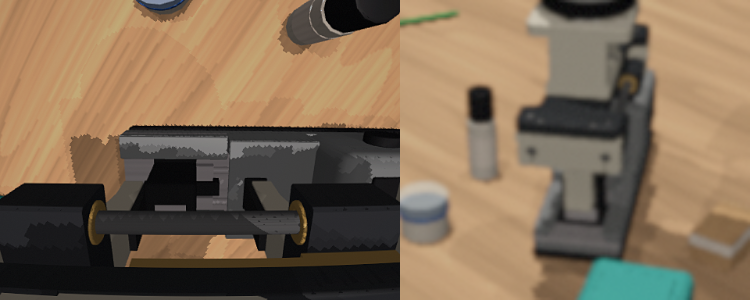

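The cassette has popped out: in the wrist view it sits at (175,180), against the front finger, and there is a gap between it and the deck. The rear finger is pressing the button with about 6 N, the pad force is 4.4 N, and the bystanders are untouched. I'm handing in.

```bash
python3 -c "
from station import arm
print(arm.job_done())"
```

```text
the job is handed in; nothing more can be done
None
```

The job is handed in: one finger is holding the release down with about 6 N, and the other is holding back the popped-out cassette at roughly stapler x 53 mm. The ink pot, glue stick and staple box look undisturbed in the final pictures; the hand-in call gave no verdict.

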